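Set the height stop on a concrete core and lock its clamp

ROBOT

A 6-joint arm with a two-finger parallel gripper is mounted at the origin on the work surface. World frame = base frame: x ahead of the robot, y to its left, z up, the work surface at z = 0. Lengths are in mm, angles in rad, forces in N, time in s.
With the tool pointing down it reaches from about 275 to 1000 mm from the base axis. Payload 8.4 kg.
Tool frame: the origin (TCP) lies midway between the tips of the shut fingers; the grasp point (between the pads) lies 19 mm behind it; z points along the fingers, y is the direction in which the jaws open and shut (so a half turn about z gives the same grasp; the last joint's range is limited). The gripper opens to 85 mm and grips with 20 to 120 N. Pads are 22 mm wide; open, the fingers measure 114 mm over their backs; the gripper's body (76 mm by 85 mm) begins 54 mm behind the grasp point. The pads swing forward as they close: fully open they stand 13 mm farther back than shut.
Start: joints at [-1.222, 0.353, 1.633, -0, 1.155, -0.002], TCP at [214.779, -586.939, 231.281] pointing down, gripper open.
Joint ranges: [-2.63, 2.63], [-0.92, 2.1], [0.06, 2.66], [-1.3, 4.44], [0, 2.69], [-3.02, 3.02]. Speed limits (rad/s): [2.22, 2.22, 2.79, 3.14, 3.14, 3.14].

INTERFACE

Orientations are given as [roll, pitch, yaw] about the fixed x, y, z axes, in that order (R = Rz(yaw) Ry(pitch) Rx(roll)).
In Python, from rig import r gives the robot as it stands.
- The arm moves only by the tool play_rows, never from a script. Its argument "moves" is a list of rows, each a list of 3 entries, a list of its own where there are three numbers: the turn, a rotation vector about the tool's x, y, z in degrees, then the shift along the tool's x, y, z in mm, then the opening, from 0 (shut) to 1 (fully open). A call has 1 to 20 rows; each row is the pose to reach, as a shift and turn from the pose measured when the call began, along the tool's axes at that moment; what a row does not reach only later rows make up. A row lasts 1/10 s, in which the tool goes at most 50 mm and 8.59 degrees, less where a joint would pass 70% of its speed; a pose out of reach is approached as far as the arm can. A call with a gripper value outside its range is refused whole. The fingers move at their own pace and stop on an object; "newtons" is the grip in N (left out, the last holds). Time passes only in rows, so rows that repeat a pose let the fingers close. It gives the time, the measured TCP pose, the force and the opening at its end, in the units of the state.
- r.sense(): the state, without advancing time (a new reading comes with each control period).
- r.grab_frame(name): name is "scene" or "top"; returns a dict with "color" (384x512x3 uint8, red, green, blue), "K" (3x3 intrinsics, pixels), "rvec" (rotation vector, rad) and "tvec" (3), from world to camera coordinates, as OpenCV has them. Camera axes: x right, y down, z forward; pixel columns grow to the right and rows downward; lengths in mm; the calibration is good to about 2 mm. A picture is of the moment at which its call begins. There is no depth.
- r.sign_off(): hands the job in, once; it reports no verdict.
Trained networks look in a picture, given as the dict that the camera call returned (one of the last four; its "shot" number tells which), for a name from the list of things; names that differ only in an ending like _2 or _b are one class to them, and where a whole thing is asked for, a point or a joint stands for the part that bears it (a point fixed in the world has none). Each returns a list of dicts, best first, with "conf" (0 to 1); they miss things now and then, are a little off and sometimes report something else, mostly with a low value. They report only what shows in the picture. A call takes as long as a camera call. They do not tell look-alikes from the thing itself.
- r.silhouettes(picture, name): "mask" (384x512 bool, what is visible of it) and "location" ([column, row] in pixels, amid what is visible of it).
The state is a dict: "clock": time; "qpos": joint angles; "qvel": joint speeds; "joint_efforts": joint torques, N m; "eef_pos": TCP position; "tcp_rot": TCP orientation; "contact_force": force on the tool from outside, world axes, zero at the start; "wrist_torque": the same for the moment, N m; "opening": opening from 0.0 (shut) to 1.0 (fully open).
Only numpy, scipy, OpenCV 4.12 (cv2) and the standard library are available. Lean on these libraries where they do the work, as an engineer would, in place of code of your own. Each camera call takes 0.05 s, during which the arm holds its last target.

TASK

Lower the stop of the core height stand by pushing its carriage down until the foot rests in light contact on the concrete core, pressing gently (the foot must never bear on the core with 15 N or more), and only then press the clamp lever fully down to lock it. The foot must stay in contact with the core; do not shift the core, leave everything else on the desk where it is, and let go at the end.

Things in the scene. Friction and masses are not known exactly. Their poses are not given: they have to be found in the camera images.
- stand: core height stand, fixed to the desk. Origin: on the desk under the foot's axis; z up. Base plate from 90 mm to -x to 150 mm to +x, 160 mm wide, 25 mm thick. A steel column, 28 mm thick, stands 100 mm along +x, its top 290 mm above the desk. A carriage slides up and down on it; its arm reaches back over the core with the grip knob on top and the stop foot below.
- knob_top (a point): centre of the top of the black grip knob (32 mm wide, 18 mm tall) on the carriage arm, straight above the foot; axes as the stand's; 86 mm clear to the column. The arm's upper side is 30 mm below it. It starts 237 to 257 mm above the desk
- carriage: the carriage with all it carries. Origin 52 mm below the knob's top, at the arm's underside. Friction holds it where it is left, clamp open or closed; a steady push of about 4 to 5 N on the knob or the clamp lever moves it down. Below hangs the stop foot, a steel disc 32 mm wide on a screwed stem; it gives 1 mm per 3 N and bottoms after 7 mm. Its underside is 78 to 118 mm below the knob's top: not measured, feel for it.
- core: the concrete core (grey cylinder 100 mm wide, 75 mm tall, 1.3 kg) that stands loose on the stand's base plate under the foot; origin at the centre of its underside; z up. Touching means 0.5 N or more, 15 N is too much
- clamp (a joint): clamp lever on the carriage: 0 raised (open), 0.7 rad pressed fully down (locked) against its end; stays where it is left; starts at 0 to 0.12. At 0 it rises 0.6 rad above level, at 0.7 it points 0.1 rad below level. Turning it takes about 0.2 N m, that is about 3 N pressed down at its end.
- clamp_pivot (a point): pivot of the clamp lever, on the carriage's side beside the column (100 mm along +x and 42 mm along -y of the foot's axis, 41 mm below the knob's top); axes as the stand's. The lever points from here to the stand's -y and swings up and down about the x axis.
- clamp_pad (a point): point on the upper face of the lever, 70 mm from the pivot; the lever is a flat steel bar 18 mm wide, 8 mm thick, with a round end 24 mm wide, 88 mm long from the pivot. This point's y axis points along the lever back to the pivot, its z axis out of the upper face
- spare_core: spare core: short grey concrete cylinder 94 mm wide, 55 mm tall, standing beside the stand; leave alone; origin at the centre of its underside
- washer: steel spacer ring 30 mm wide, 10 mm thick, lying on the stand's base plate near the column; leave alone; origin at the centre of its underside
- stapler: stapler, 130 x 34 x 50 mm, beside the stand; leave alone; origin at the centre of its underside
- calculator: desk calculator, 140 x 85 x 16 mm, on the left of the desk; leave alone; origin at the centre of its underside
- mug: white mug, 76 mm wide, 90 mm tall, near the column; leave alone; origin at the centre of its underside
- tape_measure: tape measure in a black case, 68 x 36 x 62 mm, far right of the desk; leave alone; origin at the centre of its underside
- tape_roll: roll of tape, 90 mm wide, 30 mm tall, far left of the desk; leave alone; origin at the centre of its underside
There are look-alikes about, which are no part of the job. Leave any green or red look-alike of the core alone.

How it is judged (in metres and radians):
On the way, in this order (a step that is already met when the one before it is completed fails the run):
1. the foot rests on the core with the clamp still open (contact force between carriage and core above 0.5 N and value of joint clamp below 0.3 rad), for 0.2 s.
2. the clamp is locked with the foot on the core (contact force between carriage and core above 0.4 N and value of joint clamp above 0.6 rad), for 0.2 s.
At the end, for the whole second after the job is handed in: the foot touches the core (more than 0.4 N) and is at rest, the clamp lever is down within 0.1 rad of its end (above 0.6 rad), and the core is within 8 mm of where it stood (all of step 2 and distance of core from where it was at the start of the episode below 0.008 m and linear speed of carriage below 0.005 m/s).
It fails at once if the foot presses on the core with more than 15 N (contact force between carriage and core above 15 N).
It fails at once if the clamp is closed (past 0.5 rad) while the foot is off the core (value of joint clamp above 0.5 rad and contact force between carriage and core below 0.1 N).
It fails at once if the core is shifted by more than 8 mm (distance of core from where it was at the start of the episode above 0.008 m).
It fails at once if another thing on the desk is moved by more than 20 mm (distance of any of spare_core, washer, stapler, calculator, mug, tape_measure, tape_roll from where it was at the start of the episode above 0.02 m).
It also fails if it takes over 45 s, if anything falls off the work surface, if the arm or the gripper's body presses on something with over 40 N, if the wrist force passes 120 N, or if a joint passes its speed limit or range.

## Working session

There is one attempt and no reset: what is moved stays moved. The work goes in short steps, Python scripts to look and compute and a tool call to move; the robot and the scene stay as the last step left them, time stands still between calls to the robot, and variables do not carry over. Pictures are saved under pics/ and viewed, and the job is handed in when it is done.

Besides the shell and the picture viewer there is one more tool, called after "Call:" as a command line: name --argument value ..., lists and objects as JSON in quotes. play_rows: Moves the arm, as the interface text tells. Its arguments: {"type":"object","properties":{"moves":{"type":"array"},"newtons":{"type":"number"}},"required":["moves"]}

```bash
ls; mkdir -p pics; cat > h.py <<'E'
from rig import r
import cv2,numpy as np
def save(p,n): cv2.imwrite('pics/'+n+'.png',cv2.cvtColor(p['color'],cv2.COLOR_RGB2BGR))
def cam(p):
    R=cv2.Rodrigues(np.array(p['rvec'],float))[0];t=np.array(p['tvec'],float).ravel();return R,t,np.array(p['K'],float)
def ray(p,uv):
    R,t,K=cam(p);d=R.T@np.linalg.inv(K)@np.array([uv[0],uv[1],1.]);return -R.T@t,d
def atz(p,uv,z):
    c,d=ray(p,uv);return c+d*(z-c[2])/d[2]
def tri(ps,uvs):
    A=np.zeros((3,3));b=np.zeros(3)
    for p,uv in zip(ps,uvs):
        c,d=ray(p,uv);d/=np.linalg.norm(d);M=np.eye(3)-np.outer(d,d);A+=M;b+=M@c
    return np.linalg.solve(A,b)
def proj(p,X):
    R,t,K=cam(p);y=K@(R@np.array(X,float)+t);return y[:2]/y[2]
E
python3 - <<'E'
from h import *
s=r.sense();print(s)
P={}
for n in('scene','top'):
    p=r.grab_frame(n);P[n]=p;save(p,n+'0');print(n,-cam(p)[0].T@cam(p)[1],p['K'][0])
    for o in('stand','knob_top','carriage','core','clamp','clamp_pad','clamp_pivot','washer','mug','spare_core'):
        for d in r.silhouettes(p,o)[:3]: 
            ys,xs=np.nonzero(d['mask']);print(o,round(d['conf'],2),np.round(d['location'],1),len(xs),xs.min(),xs.max(),ys.min(),ys.max())
E
```

```text
pics
{'clock': 0.0, 'qpos': array([-1.22241408e+00,  3.53664471e-01,  1.63416676e+00,  7.76300674e-06,
        1.15523481e+00, -2.44226070e-03]), 'qvel': array([-0.0013916 ,  0.00021899,  0.00094923, -0.00056366, -0.00194266,
       -0.00168602]), 'joint_efforts': array([-9.80195800e-04, -6.05234385e+01, -3.42068446e+01, -5.91985759e-05,
        9.01080522e-03, -4.90585739e-05]), 'eef_pos': array([ 214.59898956, -586.46123411,  230.53755145]), 'tcp_rot': array([-3.14011929e+00, -1.06960271e-05,  3.50821362e-01]), 'contact_force': array([-0.93275805,  0.80020037, -0.54221636]), 'wrist_torque': array([ 0.0164378 , -0.04625106, -0.03071322]), 'opening': 1.0001440328775242}
scene [ 880.1002069  -607.62360285 1338.55077131] [486.61428593   0.         257.46599321]
knob_top 0.59 [254.3 144.5] 836 229 286 131 166
knob_top 0.34 [278.1 152.5] 149 269 287 145 160
carriage 0.81 [251.5 145.8] 780 230 285 131 166
core 0.82 [329.  189.6] 1078 315 349 172 210
core 0.8 [267.3 277.2] 1290 250 285 255 297
core 0.73 [237.1 176.8] 984 222 255 160 198
clamp 0.67 [279.7 152.4] 139 269 287 145 160
clamp_pa
[... 454 characters left out ...]
45]
stand 0.9 [227.  218.6] 2862 188 269 174 262
stand 0.17 [224.2 184.6] 197 213 233 173 198
knob_top 0.63 [223.3 209.2] 626 200 239 173 232
carriage 0.72 [218.3 211.9] 599 200 238 173 232
core 0.95 [204.8 147.2] 760 190 219 134 165
core 0.79 [237.5 232.5] 544 219 249 214 243
core 0.55 [303.7 166.7] 744 287 317 149 180
clamp 0.64 [131.8 151. ] 330 124 152 141 167
clamp 0.63 [218.  210.3] 486 202 238 175 231
clamp 0.54 [225.1 185.2] 171 214 232 174 198
clamp_pad 0.49 [223.8 186.6] 202 213 233 173 198
clamp_pivot 0.55 [221.  208.2] 629 201 239 174 232
clamp_pivot 0.38 [130.3 148.3] 317 125 151 141 167
mug 0.86 [179.6 192.5] 563 166 192 179 209
spare_core 0.58 [294.4 220.4] 624 281 309 205 231
```

```bash
python3 - <<'E'
import cv2
a=cv2.imread('pics/scene0.png')[110:310,180:380];b=cv2.imread('pics/top0.png')[120:270,110:330]
cv2.imwrite('pics/sc.png',cv2.resize(a,None,fx=3,fy=3,interpolation=2));cv2.imwrite('pics/tc.png',cv2.resize(b,None,fx=3.6,fy=3.6,interpolation=2))
E
```

```text
(no output)
```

View pics/scene0.png

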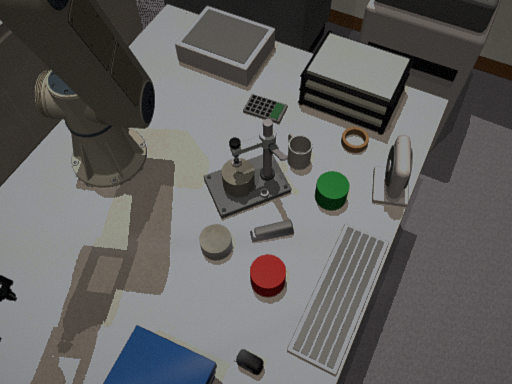

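View pics/top0.png

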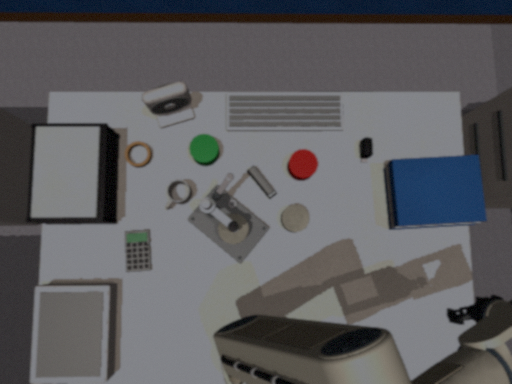

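```bash
echo
```

```text
(no output)
```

View pics/sc.png

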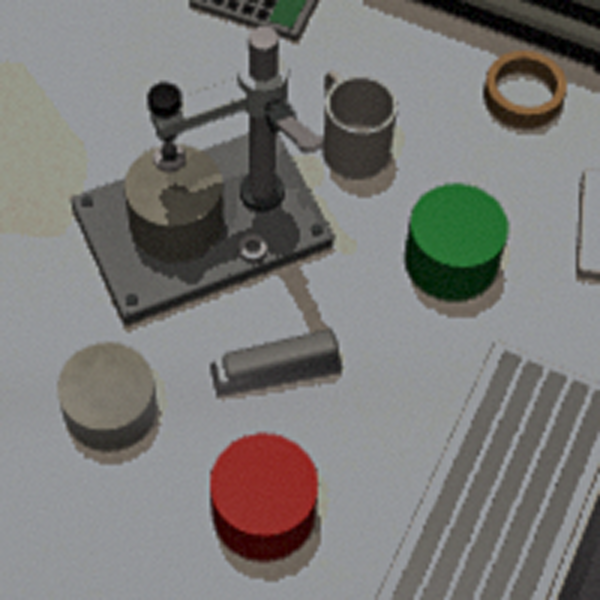

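View pics/tc.png

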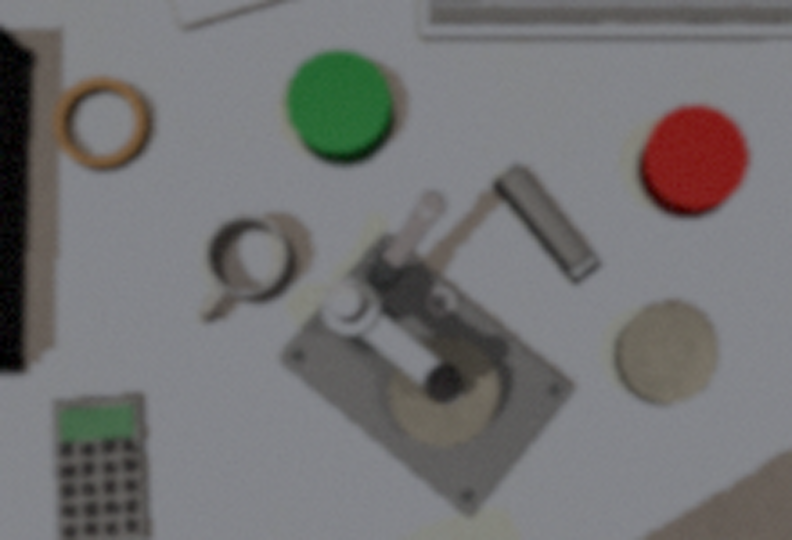

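```bash
cat > m.py <<'E'
from h import *
S=r.grab_frame('scene');T=r.grab_frame('top')
sc=lambda u,v:np.array([180+(u+.5)/3-.5,110+(v+.5)/3-.5]);tc=lambda u,v:np.array([110+(u+.5)/3.6-.5,120+(v+.5)/3.6-.5])
from scipy.optimize import least_squares
cs=[(-90,80),(150,80),(150,-80),(-90,-80)]
tp=[(472,517),(283,355),(385,235),(575,385)]
sp=[(72,200),None,(332,240),(125,314)]
obs=[]
for c,a,b in zip(cs,tp,sp):
    if a: obs.append((T,(c[0],c[1],25),tc(*a)))
    if b: obs.append((S,(c[0],c[1],25),sc(*b)))
obs+= [(T,(100,0,290),tc(350,303)),(S,(100,0,290),sc(263,38))]
kn=[(T,tc(444,381)),(S,sc(165,93))]
def X(q,P):
    c,s=np.cos(q[2]),np.sin(q[2]);return np.array([q[0]+c*P[0]-s*P[1],q[1]+s*P[0]+c*P[1],P[2]])
def f(q):
    e=[proj(p,X(q,P))-uv for p,P,uv in obs]
    e+=[proj(p,X(q,(0,0,q[3])))-uv for p,uv in kn]
    return np.concatenate(e)
s=least_squares(f,[450,50,.7,247],loss='soft_l1');q=s.x
print(np.round(q,3));print(np.round(f(q).reshape(-1,2),1).tolist())
print('tri knob',tri([k[0] for k in kn],[k[1] for k in kn]))
for a in(0,.06,.12):
    th=.6-a;L=88;pv=(100,-42,q[3]-41)
    P=(100,-42-L*np.cos(th),pv[2]+L*np.sin(th));print(a,X(q,P),(proj(T,X(q,P))-[110,120])*3.6,(proj(S,X(q,P))-[180,110])*3)
E
python3 m.py
```

```text
[450.737  77.347   0.878 260.345]
[[-0.0, 0.0], [-1.2, -0.8], [-1.4, 0.4], [0.2, -1.9], [1.2, -0.9], [0.9, 0.2], [-0.8, 1.6], [-1.0, -1.2], [0.0, 0.0], [0.4, -0.1], [-0.5, 0.0]]
tri knob [451.02817509  78.72841488 258.85025805]
0 [602.81006175  81.03224951 269.03388886] [438.81221825 191.04000772] [314.48459385 144.44576616]
0.06 [605.00156018  79.21203904 264.58931847] [441.22622578 189.2606706 ] [315.65334694 149.69783118]
0.12 [606.98409564  77.56538863 259.98191865] [443.41590502 187.78082527] [316.68071748 154.80306065]
```

```bash
cat >> h.py <<'E'
from scipy.spatial.transform import Rotation as Ro
def shift(target):
    s=r.sense();R=Ro.from_euler('xyz',s['tcp_rot']).as_matrix();return R.T@(np.array(target)-s['eef_pos'])
E
python3 - <<'E'
from h import *
p=r.grab_frame('scene')
for z in(258,240,230,206,190,180,170,160,150,140,130,120,100):print(z,(proj(p,(450.7,77.8,z))-[180,110])*3)
print(shift((214.6,-586.5,400)),shift((451,78,400)),shift((451,78,275)))
E
```

```text
258 [162.68452     93.24907574]
240 [163.65114049 104.85168768]
230 [164.17878211 111.18511544]
206 [165.41868765 126.06804302]
190 [166.22518876 135.74869799]
180 [166.72133204 141.70404249]
170 [167.21151483 147.5878415 ]
160 [167.6958439  153.40137662]
150 [168.17442347 159.14589901]
140 [168.64735532 164.82263029]
130 [169.11473884 170.43276343]
120 [169.5766711  175.97746356]
100 [170.48455892 186.87509104]
[-7.94509359e-03 -4.87206876e-01 -1.68710355e+02] [ 450.33416062 -543.29214201 -168.72485264] [ 450.33382594 -543.29575833  -43.7248527 ]
```

Call:
play_rows --moves '[[[0, 0, 0], [0, 0, -40], 0], [[0, 0, 0], [0, 0, -80], 0], [[0, 0, 0], [0, 0, -120], 0], [[0, 0, 0], [0, 0, -165], 0], [[0, 0, 0], [27, -33, -168], 0], [[0, 0, 0], [55, -66, -168], 0], [[0, 0, 0], [82, -99, -168], 0], [[0, 0, 0], [110, -133, -168], 0], [[0, 0, 0], [138, -166, -168], 0], [[0, 0, 0], [165, -200, -168], 0], [[0, 0, 0], [193, -233, -168], 0], [[0, 0, 0], [220, -266, -168], 0], [[0, 0, 0], [248, -299, -168], 0], [[0, 0, 0], [276, -333, -168], 0], [[0, 0, 0], [303, -366, -168], 0], [[0, 0, 0], [331, -400, -168], 0], [[0, 0, 0], [359, -433, -168], 0], [[0, 0, 0], [386, -466, -168], 0], [[0, 0, 0], [414, -500, -168], 0], [[0, 0, 0], [450, -543, -168], 0]]'

```text
clock: 3.25
eef_pos: [448.8, 73.5, 399.7]
tcp_rot: [3.141, -0.001, 0.351]
contact_force: [1.5, -1.6, -0.4]
opening: -0.002
```

```bash
python3 -c "
from h import *
print(shift((451,78,300)),r.sense())"
```

```text
[ 3.49369713 -3.52708075 99.66716236] {'clock': 3.25, 'qpos': array([ 1.59365453e-01, -5.08024238e-02,  1.74521404e+00, -4.21578956e-04,
        1.44619437e+00,  1.37967226e+00]), 'qvel': array([ 1.01504067e+00,  4.09764135e-01, -3.79271184e-01, -3.40232364e-04,
       -4.24854663e-02,  1.01114837e+00]), 'joint_efforts': array([ -6.528005  , -39.68710184, -35.49770951,   0.27223391,
         0.45219728,  -1.72357455]), 'eef_pos': array([448.82627942,  73.51321118, 399.66610827]), 'tcp_rot': array([ 3.14099448e+00, -8.89220198e-04,  3.50541977e-01]), 'contact_force': array([ 1.47854539, -1.55982988, -0.36432535]), 'wrist_torque': array([-0.05176496, -0.02160684, -0.03170927]), 'opening': -0.0021869438484092116}
```

Call:
play_rows --moves '[[[0, 0, 0], [3, -4, 35], 0], [[0, 0, 0], [3, -4, 70], 0], [[0, 0, 0], [3, -4, 100], 0], [[0, 0, 0], [3, -4, 120], 0], [[0, 0, 0], [3, -4, 120], 0], [[0, 0, 0], [3, -4, 120], 0]]'

```text
clock: 3.85
eef_pos: [450.6, 78.3, 280.2]
tcp_rot: [3.141, -0.001, 0.35]
contact_force: [0.0, 0.2, 0.5]
opening: 0.0
```

```bash
python3 -c "
from h import *
s=r.sense();print(s['eef_pos'],s['contact_force'],shift((451,78,262)))
for n in('scene','top'):
  p=r.grab_frame(n);save(p,n+'1')
a=cv2.imread('pics/scene1.png')[80:230,180:330];b=cv2.imread('pics/top1.png')[150:300,160:310]
cv2.imwrite('pics/c1.png',np.hstack([cv2.resize(i,(400,400),interpolation=2) for i in(a,b)]))"
```

```text
[450.57157021  78.28471556 280.23565916] [0.00412713 0.22979338 0.49964717] [ 0.28819676  0.40447812 18.23615147]
```

View pics/c1.png

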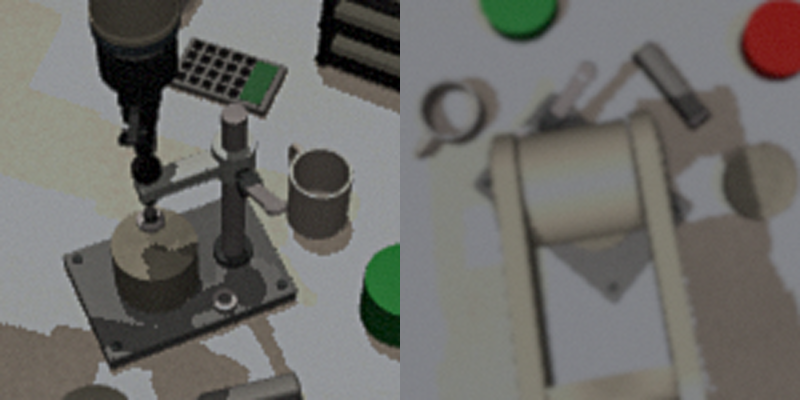

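The scene view shows the closed finger tip right above the knob, at crop (147,155), and the column is clear of it. I'll go down to find the knob.

Call:
play_rows --moves '[[[0, 0, 0], [0, 0, 8], 0], [[0, 0, 0], [0, 0, 14], 0], [[0, 0, 0], [0, 0, 17], 0], [[0, 0, 0], [0, 0, 20], 0], [[0, 0, 0], [0, 0, 23], 0], [[0, 0, 0], [0, 0, 26], 0], [[0, 0, 0], [0, 0, 29], 0], [[0, 0, 0], [0, 0, 32], 0], [[0, 0, 0], [0, 0, 32], 0]]'

```text
clock: 4.85
eef_pos: [451.4, 78.4, 248.8]
tcp_rot: [3.141, -0.003, 0.35]
contact_force: [-0.2, 0.2, 0.5]
opening: 0.001
```

```bash
python3 -c "
from h import *
s=r.sense();print(s['eef_pos'],s['contact_force'])"
```

```text
[451.3508396   78.35274671 248.79249601] [-0.24923194  0.21417441  0.46308821]
```

```bash
python3 -c "
from h import *
p=r.grab_frame('scene');save(p,'scene2')
a=cv2.imread('pics/scene2.png')[110:190,200:290]
cv2.imwrite('pics/c2.png',cv2.resize(a,None,fx=6,fy=6,interpolation=2));print((proj(p,r.sense()['eef_pos'])-[200,110])*6)"
```

```text
[208.12509061 197.94277708]
```

View pics/c2.png

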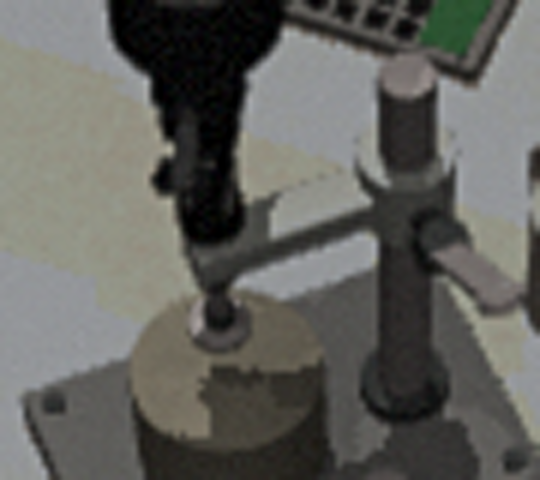

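No contact force yet; the dark tip and the knob merge around (215,235). I'll continue slowly.

Call:
play_rows --moves '[[[0, 0, 0], [0, 0, 2], 0], [[0, 0, 0], [0, 0, 4], 0], [[0, 0, 0], [0, 0, 6], 0]]'

```text
clock: 5.2
eef_pos: [451.5, 78.4, 242.9]
tcp_rot: [3.141, -0.003, 0.35]
contact_force: [-1.3, -0.7, 4.2]
opening: 0.003
```

Call:
play_rows --moves '[[[0, 0, 0], [0, 0, 2], 0], [[0, 0, 0], [0, 0, 4], 0], [[0, 0, 0], [0, 0, 6], 0]]'

```text
clock: 5.5
eef_pos: [451.4, 78.4, 236.7]
tcp_rot: [3.141, -0.003, 0.35]
contact_force: [-1.7, -0.5, 4.5]
opening: 0.003
```

```bash
python3 -c "
from h import *
s=r.sense();print(s['eef_pos'],s['contact_force'])
p=r.grab_frame('scene');save(p,'scene3')
a=cv2.imread('pics/scene3.png')[110:190,200:290]
cv2.imwrite('pics/c3.png',cv2.resize(a,None,fx=6,fy=6,interpolation=2))"
```

```text
[451.43318019  78.37653826 236.66323773] [-1.73981403 -0.50901177  4.47129453]
```

View pics/c3.png

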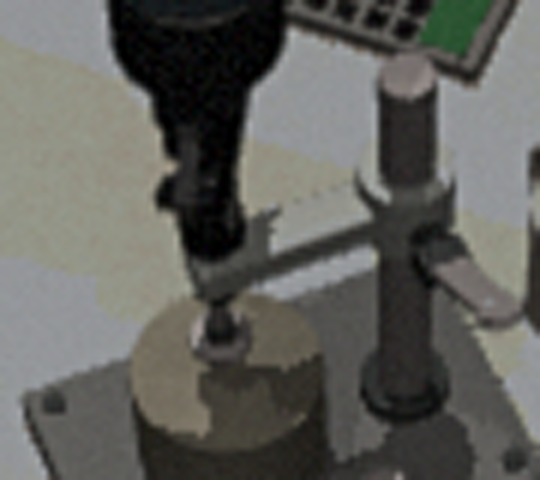

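Contact: the carriage moves with about 4.5 N. The earliest possible foot contact is at knob z = 218.

Call:
play_rows --moves '[[[0, 0, 0], [0, 0, 2], 0], [[0, 0, 0], [0, 0, 4], 0], [[0, 0, 0], [0, 0, 6], 0], [[0, 0, 0], [0, 0, 8], 0], [[0, 0, 0], [0, 0, 10], 0], [[0, 0, 0], [0, 0, 12], 0], [[0, 0, 0], [0, 0, 14], 0], [[0, 0, 0], [0, 0, 16], 0]]'

```text
clock: 6.35
eef_pos: [451.5, 78.4, 220.2]
tcp_rot: [3.141, -0.003, 0.35]
contact_force: [-1.4, 0.3, 3.7]
opening: -0.002
```

Call:
play_rows --moves '[[[0, 0, 0], [0, 0, 1], 0], [[0, 0, 0], [0, 0, 2], 0], [[0, 0, 0], [0, 0, 3], 0]]'

```text
clock: 6.65
eef_pos: [451.4, 78.4, 217.2]
tcp_rot: [3.141, -0.003, 0.35]
contact_force: [-1.7, 0.1, 3.9]
opening: -0.0
```

```bash
python3 -c "
from h import *
s=r.sense();print(s['eef_pos'],s['contact_force'])
p=r.grab_frame('scene');save(p,'scene4')
a=cv2.imread('pics/scene4.png')[110:190,200:290]
cv2.imwrite('pics/c4.png',cv2.resize(a,None,fx=6,fy=6,interpolation=2))"
```

```text
[451.44809386  78.38510012 217.16394094] [-1.73413062  0.07102691  3.94568075]
```

View pics/c4.png

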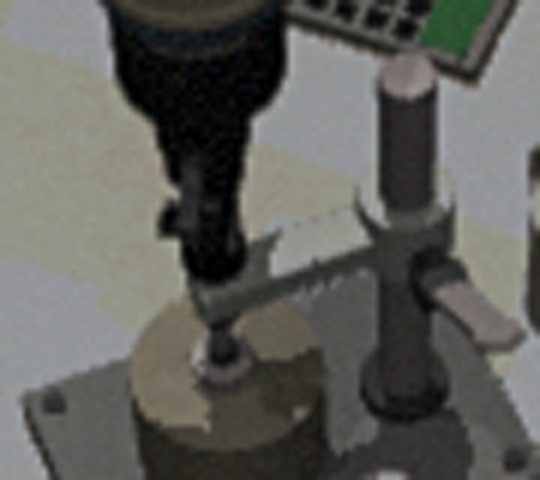

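The foot disc at (221,360) is close to where the core's top centre projects (221,374), so contact is near. I'll take short steps.

Call:
play_rows --moves '[[[0, 0, 0], [0, 0, 1], 0], [[0, 0, 0], [0, 0, 2], 0], [[0, 0, 0], [0, 0, 2], 0]]'

```text
clock: 7.0
eef_pos: [451.5, 78.4, 214.9]
tcp_rot: [3.141, -0.003, 0.35]
contact_force: [-0.6, 0.0, 1.5]
opening: 0.0
```

Call:
play_rows --moves '[[[0, 0, 0], [0, 0, 1], 0], [[0, 0, 0], [0, 0, 2], 0], [[0, 0, 0], [0, 0, 2], 0]]'

```text
clock: 7.3
eef_pos: [451.4, 78.4, 212.7]
tcp_rot: [3.141, -0.003, 0.35]
contact_force: [-0.0, 0.1, 1.1]
opening: 0.002
```

Call:
play_rows --moves '[[[0, 0, 0], [0, 0, 1], 0], [[0, 0, 0], [0, 0, 2], 0]]'

```text
clock: 7.5
eef_pos: [451.5, 78.4, 210.7]
tcp_rot: [3.141, -0.003, 0.35]
contact_force: [-2.1, -0.5, 3.6]
opening: -0.002
```

Call:
play_rows --moves '[[[0, 0, 0], [0, 0, 1], 0], [[0, 0, 0], [0, 0, 2], 0]]'

```text
clock: 7.7
eef_pos: [451.5, 78.4, 208.6]
tcp_rot: [3.141, -0.003, 0.35]
contact_force: [-1.3, -0.9, 3.5]
opening: 0.002
```

Call:
play_rows --moves '[[[0, 0, 0], [0, 0, 1], 0], [[0, 0, 0], [0, 0, 2], 0]]'

```text
clock: 7.9
eef_pos: [451.5, 78.4, 206.6]
tcp_rot: [3.141, -0.003, 0.35]
contact_force: [-2.8, -1.0, 7.9]
opening: 0.002
```

Force jumped to 7.9 N, so the foot is in contact. I'll hold and read it.

Call:
play_rows --moves '[[[0, 0, 0], [0, 0, 0], 0], [[0, 0, 0], [0, 0, 0], 0], [[0, 0, 0], [0, 0, 0], 0]]'

```text
clock: 8.2
eef_pos: [451.5, 78.4, 206.5]
tcp_rot: [3.141, -0.003, 0.35]
contact_force: [-1.7, 0.5, 3.3]
opening: -0.001
```

```bash
python3 -c "
from h import *
p=r.grab_frame('scene');save(p,'scene5');s=r.sense();print(s['eef_pos'],s['contact_force'])
a=cv2.imread('pics/scene5.png')[110:190,200:290]
cv2.imwrite('pics/c5.png',cv2.resize(a,None,fx=6,fy=6,interpolation=2))"
```

```text
[451.47467244  78.38388289 206.51858209] [-0.55553243 -0.8627875   3.00711717]
```

View pics/c5.png

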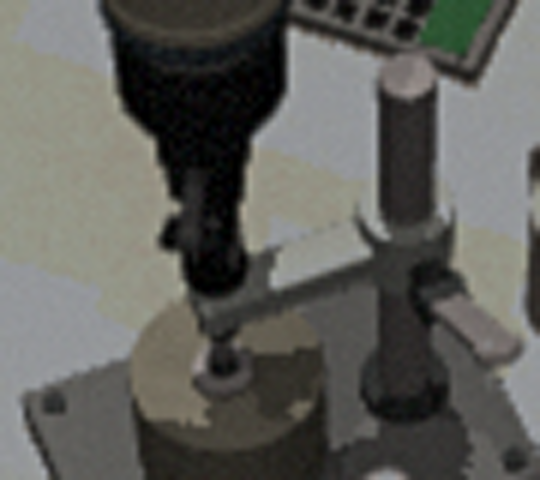

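Call:
play_rows --moves '[[[0, 0, 0], [0, 0, 0.5], 0], [[0, 0, 0], [0, 0, 1], 0]]'

```text
clock: 8.45
eef_pos: [451.5, 78.4, 205.8]
tcp_rot: [3.141, -0.003, 0.35]
contact_force: [-3.4, 0.2, 9.3]
opening: -0.008
```

Call:
play_rows --moves '[[[0, 0, 0], [0, 0, 0], 0], [[0, 0, 0], [0, 0, 0], 0], [[0, 0, 0], [0, 0, 0], 0]]'

```text
clock: 8.75
eef_pos: [451.5, 78.4, 205.9]
tcp_rot: [3.141, -0.003, 0.35]
contact_force: [-1.7, 0.4, 3.5]
opening: 0.001
```

The foot is pressing about 5 N. I'll lift off and look.

Call:
play_rows --moves '[[[0, 0, 0], [0, 0, -1], 0], [[0, 0, 0], [0, 0, -3], 0], [[0, 0, 0], [0, 0, -10], 0], [[0, 0, 0], [0, 0, -30], 0], [[0, 0, 0], [0, 0, -60], 0], [[0, 0, 0], [0, 0, -95], 0], [[0, 0, 0], [0, 0, -110], 0], [[0, 0, 0], [0, 0, -110], 0]]'

```text
clock: 9.55
eef_pos: [452.5, 78.6, 318.6]
tcp_rot: [3.14, -0.008, 0.35]
contact_force: [-0.1, 0.2, -0.3]
opening: -0.0
```

```bash
python3 -c "
from h import *
P={}
for n in('scene','top'):
  p=r.grab_frame(n);save(p,n+'6');P[n]=p
  for o in('clamp','clamp_pad','clamp_pivot'):
    for d in r.silhouettes(p,o)[:3]:
      ys,xs=np.nonzero(d['mask']);print(n,o,round(d['conf'],2),np.round(d['location'],1),len(xs),xs.min(),xs.max(),ys.min(),ys.max())
a=cv2.imread('pics/scene6.png')[120:195,215:290];b=cv2.imread('pics/top6.png')[160:235,185:260]
cv2.imwrite('pics/c6.png',np.hstack([cv2.resize(i,(400,400),interpolation=2) for i in(a,b)]))
q=[450.9,77.8,.878];c,s=np.cos(q[2]),np.sin(q[2])
for a in(0,.06,.12):
  for L in(0,70,76,88):
    th=.6-a;x=100;y=-42-L*np.cos(th);z=165+L*np.sin(th)+4;X=np.array([q[0]+c*x-s*y,q[1]+s*x+c*y,z]);print(a,L,X.round(),(proj(P['scene'],X)-[215,120])*400/75,(proj(P['top'],X)-[185,160])*400/75)
"
```

```text
scene clamp_pad 0.51 [275.  165.3] 143 269 286 155 170
scene clamp_pivot 0.69 [255.6 153.3] 853 230 286 141 176
top clamp 0.69 [228.4 186. ] 143 215 234 176 196
top clamp_pad 0.69 [229.4 187.5] 166 215 234 176 196
top clamp_pad 0.44 [225.5 186.1] 176 214 234 176 196
top clamp_pad 0.42 [145.4 156. ] 354 125 152 141 167
top clamp_pivot 0.42 [223.6 186.8] 144 215 233 177 196
0 0 [547. 128. 169.] [309.41062582 207.11802978] [175.8702285 191.4316047]
0 70 [592.  91. 209.] [356.53543839 247.41884779] [236.12657315 106.36602868]
0 76 [595.  88. 212.] [360.77459898 251.04414898] [241.431901    98.87634818]
0 88 [603.  82. 219.] [369.35307359 258.38040191] [252.11121382  83.800062  ]
0.06 0 [547. 128. 169.] [309.41062582 207.11802978] [175.8702285 191.4316047]
0.06 70 [593.  90. 205.] [358.14077268 254.4642837 ] [238.8861223  104.25508643]
0.06 76 [597.  86. 208.] [362.51761012 258.71682284] [244.41716205  96.603417  ]
0.06 88 [605.  80. 214.] [371.37129737 267.31907322] [255.54238181  81.21272959]
0.12 0 [547. 128. 169.] [309.41062582 207.11802978] [175.8702285 191.4316047]
0.12 70 [595.  88. 201.] [359.55854231 261.31117794] [241.39860416 102.47607306]
0.12 76 [599.  85. 204.] [364.05503997 266.17039006] [247.13184402  94.69313331]
0.12 88 [607.  78. 210.] [373.14691888 275.99567444] [258.65484854  79.05052073]
```

View pics/c6.png

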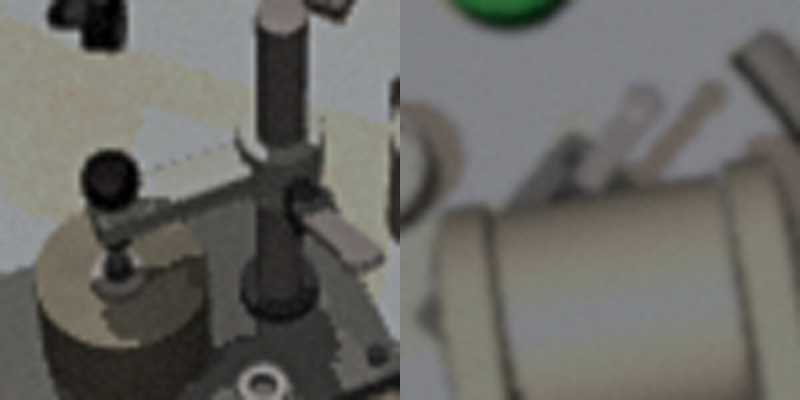

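View pics/scene6.png

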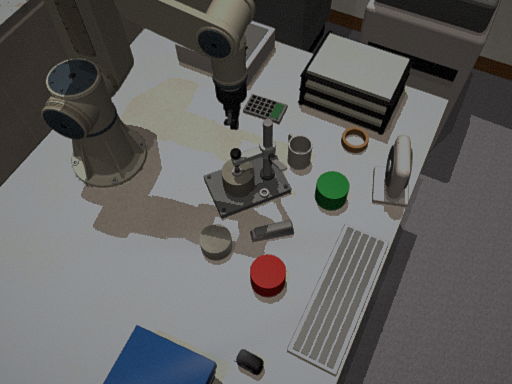

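```bash
python3 -c "
from h import *
print(shift((604,80.6,318)),shift((604,80.6,225)))
p=r.grab_frame('scene')
for h in(0,73,120,160,200,250,300):print(h,proj(p,(452.5,78.6,318.6+h)))"
```

```text
[144.72811341  50.43059772  -2.75259331] [144.59792743  50.3688647   90.24729508]
0 [233.82730056 127.41210028]
73 [232.36294893 109.38693801]
120 [231.33910949  96.78417801]
160 [230.41185525  85.37031545]
200 [229.42823696  73.26265027]
250 [228.11131371  57.05222998]
300 [226.68609916  39.50881822]
```

Call:
play_rows --moves '[[[0, 0, 0], [30, 10, -3], 0], [[0, 0, 0], [60, 21, -3], 0], [[0, 0, 0], [90, 31, -3], 0], [[0, 0, 0], [120, 42, -3], 0], [[0, 0, 0], [144.5, 50.5, -3], 0], [[0, 0, 0], [144.5, 50.5, 20], 0], [[0, 0, 0], [144.5, 50.5, 50], 0], [[0, 0, 0], [144.5, 50.5, 78], 0], [[0, 0, 0], [144.5, 50.5, 90], 0], [[0, 0, 0], [144.5, 50.5, 90], 0]]'

```text
clock: 11.0
eef_pos: [603.0, 80.3, 223.6]
tcp_rot: [-3.141, 0.002, 0.35]
contact_force: [0.8, 0.1, 0.9]
opening: -0.001
```

```bash
python3 -c "
from h import *
print(shift((604,80.6,225)),r.sense()['contact_force'])
for n in('scene','top'):
  p=r.grab_frame(n);save(p,n+'7')
a=cv2.imread('pics/scene7.png')[120:195,215:290];b=cv2.imread('pics/top7.png')[160:235,185:260]
cv2.imwrite('pics/c7.png',np.hstack([cv2.resize(i,(400,400),interpolation=2) for i in(a,b)]))"
```

```text
[ 1.0377612   0.09665048 -1.40670115] [0.7732946  0.13145904 0.90774897]
```

View pics/c7.png

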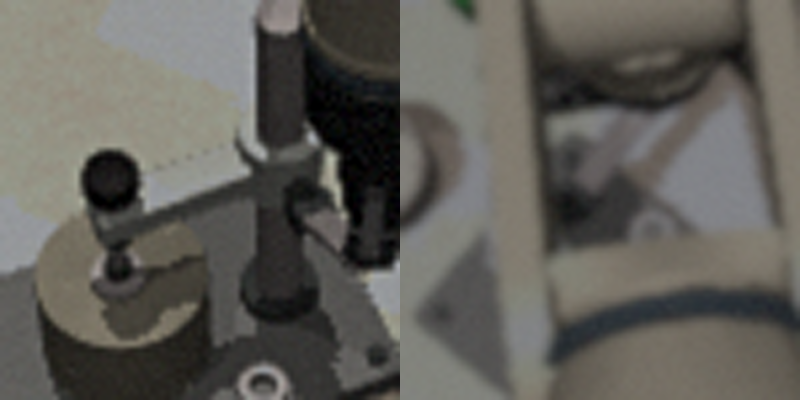

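The finger is over the lever's round end, at (370,262) in the scene crop. I'll press slowly.

Call:
play_rows --moves '[[[0, 0, 0], [1, 0, 2], 0], [[0, 0, 0], [1, 0, 4], 0], [[0, 0, 0], [1, 0, 6], 0], [[0, 0, 0], [1, 0, 8], 0], [[0, 0, 0], [1, 0, 10], 0], [[0, 0, 0], [1, 0, 12], 0], [[0, 0, 0], [1, 0, 14], 0]]'

```text
clock: 11.8
eef_pos: [606.7, 80.5, 213.0]
tcp_rot: [3.139, -0.005, 0.351]
contact_force: [2.0, -2.4, 4.8]
opening: 0.001
```

Call:
play_rows --moves '[[[0, 0, 0], [0, 0, 2], 0], [[0, 0, 0], [0, 0, 4], 0], [[0, 0, 0], [0, 0, 6], 0], [[0, 0, 0], [0, 0, 8], 0], [[0, 0, 0], [0, 0, 10], 0]]'

```text
clock: 12.3
eef_pos: [606.6, 80.6, 202.8]
tcp_rot: [3.14, -0.005, 0.351]
contact_force: [2.2, -0.7, 3.6]
opening: -0.0
```

```bash
python3 -c "
from h import *
print(r.sense()['eef_pos'],r.sense()['contact_force'])
for n in('scene',):
  p=r.grab_frame(n);save(p,n+'8')
a=cv2.imread('pics/scene8.png')[120:195,215:315]
cv2.imwrite('pics/c8.png',cv2.resize(a,None,fx=6,fy=6,interpolation=2))"
```

```text
[606.64624616  80.63855151 202.75722593] [ 2.20732554 -0.70682648  3.63723458]
```

View pics/c8.png

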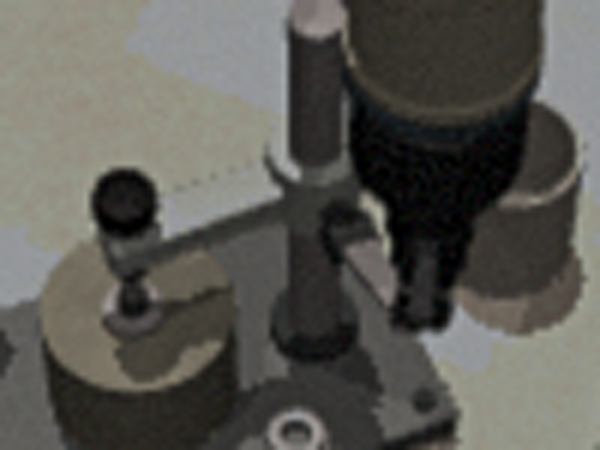

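The lever is turning at about 4 N and the carriage looks unmoved. I'll continue.

Call:
play_rows --moves '[[[0, 0, 0], [-2, 0, 2], 0], [[0, 0, 0], [-2, 0, 4], 0], [[0, 0, 0], [-2, 0, 6], 0], [[0, 0, 0], [-2, 0, 8], 0], [[0, 0, 0], [-2, 0, 10], 0]]'

```text
clock: 12.85
eef_pos: [604.4, 79.9, 192.1]
tcp_rot: [3.14, -0.004, 0.351]
contact_force: [2.4, -2.2, 2.8]
opening: 0.004
```

Call:
play_rows --moves '[[[0, 0, 0], [0, 0, 2], 0], [[0, 0, 0], [0, 0, 4], 0], [[0, 0, 0], [0, 0, 6], 0], [[0, 0, 0], [0, 0, 8], 0], [[0, 0, 0], [0, 0, 10], 0]]'

```text
clock: 13.35
eef_pos: [604.4, 79.9, 181.9]
tcp_rot: [3.14, -0.003, 0.351]
contact_force: [1.0, -1.0, 2.6]
opening: 0.003
```

Call:
play_rows --moves '[[[0, 0, 0], [0, 0, 2], 0], [[0, 0, 0], [0, 0, 4], 0], [[0, 0, 0], [0, 0, 6], 0]]'

```text
clock: 13.65
eef_pos: [604.3, 79.9, 175.6]
tcp_rot: [3.14, -0.003, 0.351]
contact_force: [1.8, -1.3, 3.2]
opening: 0.002
```

```bash
python3 -c "
from h import *
print(r.sense()['eef_pos'],r.sense()['contact_force'])
for n in('scene',):
  p=r.grab_frame(n);save(p,n+'9')
a=cv2.imread('pics/scene9.png')[120:195,215:315]
cv2.imwrite('pics/c9.png',cv2.resize(a,None,fx=6,fy=6,interpolation=2))"
```

```text
[604.30590778  79.91661407 175.63065515] [ 1.8242987  -1.28351259  3.16016909]
```

View pics/c9.png

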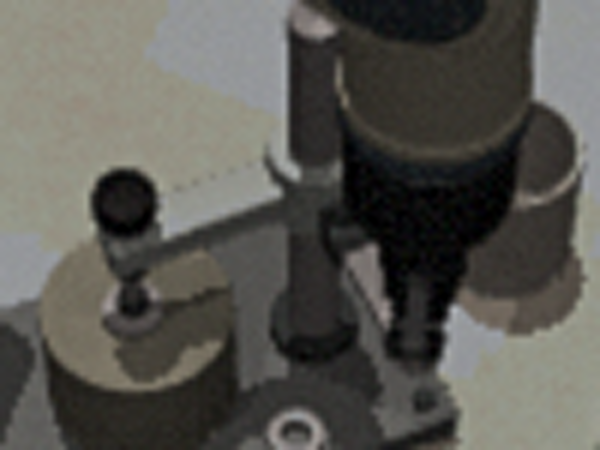

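Carriage unchanged. The end stop should come at a tip height of about 163–167, so I'll take finer steps.

Call:
play_rows --moves '[[[0, 0, 0], [0, 0, 1], 0], [[0, 0, 0], [0, 0, 2], 0], [[0, 0, 0], [0, 0, 3], 0], [[0, 0, 0], [0, 0, 4], 0]]'

```text
clock: 14.1
eef_pos: [604.2, 79.9, 171.3]
tcp_rot: [3.14, -0.003, 0.35]
contact_force: [1.3, -1.2, 2.4]
opening: 0.002
```

Call:
play_rows --moves '[[[0, 0, 0], [0, 0, 1], 0], [[0, 0, 0], [0, 0, 2], 0]]'

```text
clock: 14.3
eef_pos: [604.2, 79.9, 169.2]
tcp_rot: [3.14, -0.003, 0.351]
contact_force: [1.3, -2.0, 3.6]
opening: 0.004
```

Call:
play_rows --moves '[[[0, 0, 0], [0, 0, 1], 0], [[0, 0, 0], [0, 0, 2], 0]]'

```text
clock: 14.5
eef_pos: [604.3, 79.9, 167.2]
tcp_rot: [3.14, -0.003, 0.351]
contact_force: [1.7, -1.3, 2.5]
opening: 0.003
```

Call:
play_rows --moves '[[[0, 0, 0], [0, 0, 0.5], 0], [[0, 0, 0], [0, 0, 1], 0]]'

```text
clock: 14.7
eef_pos: [604.2, 79.9, 166.1]
tcp_rot: [3.14, -0.003, 0.351]
contact_force: [1.5, -1.4, 2.0]
opening: 0.002
```

Call:
play_rows --moves '[[[0, 0, 0], [0, 0, 0.5], 0], [[0, 0, 0], [0, 0, 1], 0]]'

```text
clock: 14.9
eef_pos: [604.3, 79.9, 165.1]
tcp_rot: [3.14, -0.003, 0.351]
contact_force: [1.6, -1.5, 3.3]
opening: 0.001
```

Call:
play_rows --moves '[[[0, 0, 0], [0, 0, 0.5], 0], [[0, 0, 0], [0, 0, 1], 0]]'

```text
clock: 15.1
eef_pos: [604.3, 79.9, 164.0]
tcp_rot: [3.14, -0.003, 0.351]
contact_force: [1.2, -0.7, 2.2]
opening: 0.001
```

```bash
python3 -c "
from h import *
print(r.sense()['eef_pos'],r.sense()['contact_force'])
for n in('scene',):
  p=r.grab_frame(n);save(p,n+'10')
a=cv2.imread('pics/scene10.png')[120:195,215:315]
cv2.imwrite('pics/c10.png',cv2.resize(a,None,fx=6,fy=6,interpolation=2))"
```

```text
[604.2516369   79.87401691 164.03898272] [ 1.19338872 -0.74446805  2.21085759]
```

View pics/c10.png

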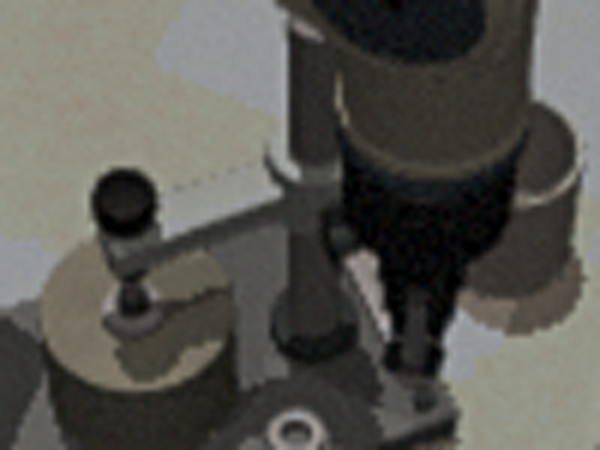

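Call:
play_rows --moves '[[[0, 0, 0], [0, 0, 0.5], 0], [[0, 0, 0], [0, 0, 1], 0]]'

```text
clock: 15.35
eef_pos: [604.2, 79.9, 162.9]
tcp_rot: [3.14, -0.003, 0.351]
contact_force: [1.2, -0.5, 2.4]
opening: -0.004
```

Call:
play_rows --moves '[[[0, 0, 0], [0, 0, 0.5], 0], [[0, 0, 0], [0, 0, 1], 0]]'

```text
clock: 15.55
eef_pos: [604.2, 79.9, 161.9]
tcp_rot: [3.14, -0.003, 0.351]
contact_force: [1.6, -0.4, 3.3]
opening: -0.002
```

Call:
play_rows --moves '[[[0, 0, 0], [0, 0, 0.5], 0], [[0, 0, 0], [0, 0, 1], 0]]'

```text
clock: 15.75
eef_pos: [604.3, 79.9, 161.3]
tcp_rot: [3.14, -0.003, 0.351]
contact_force: [0.2, -2.1, 8.6]
opening: 0.0
```

Call:
play_rows --moves '[[[0, 0, 0], [0, 0, 0.5], 0], [[0, 0, 0], [0, 0, 1], 0]]'

```text
clock: 15.95
eef_pos: [604.4, 79.9, 161.0]
tcp_rot: [3.14, -0.003, 0.351]
contact_force: [-0.2, -1.2, 9.6]
opening: 0.003
```

The end stop is reached: 9.6 N with the tip stalled at z = 161. I'll hold briefly, then lift off.

Call:
play_rows --moves '[[[0, 0, 0], [0, 0, 0], 0], [[0, 0, 0], [0, 0, 0], 0], [[0, 0, 0], [0, 0, -1], 0], [[0, 0, 0], [0, 0, -3], 0], [[0, 0, 0], [0, 0, -10], 0], [[0, 0, 0], [0, 0, -30], 0], [[0, 0, 0], [0, 0, -60], 0], [[0, 0, 0], [0, 0, -95], 0], [[0, 0, 0], [0, 0, -130], 0], [[0, 0, 0], [0, 0, -165], 0], [[0, 0, 0], [0, 0, -190], 0], [[0, 0, 0], [0, 0, -190], 0]]'

```text
clock: 17.15
eef_pos: [605.1, 80.4, 355.6]
tcp_rot: [3.139, -0.01, 0.351]
contact_force: [1.9, 1.3, 0.0]
opening: 0.001
```

```bash
python3 -c "
from h import *
print(r.sense()['eef_pos'],r.sense()['contact_force'])
P=[]
for n in('scene','top'):
  p=r.grab_frame(n);save(p,n+'11');P.append(p)
a=cv2.imread('pics/scene11.png')[120:195,215:290];b=cv2.imread('pics/scene6.png')[120:195,215:290]
cv2.imwrite('pics/c11.png',np.hstack([cv2.resize(i,(400,400),interpolation=2) for i in(a,b)]))
q=[450.9,77.8,.878];c,s=np.cos(q[2]),np.sin(q[2])
for cl in(.5,.6,.7):
  for L in(76,88):
    th=.6-cl;x=100;y=-42-L*np.cos(th);z=165+L*np.sin(th)+4;X=np.array([q[0]+c*x-s*y,q[1]+s*x+c*y,z]);print(cl,L,(proj(P[0],X)-[215,120])*400/75)
"
```

```text
[605.11715492  80.36453831 355.56370505] [1.85226738 1.29499063 0.02702748]
0.5 76 [368.76730326 306.52412922]
0.5 88 [378.48065396 322.79131847]
0.6 76 [368.53759861 314.71386419]
0.6 88 [378.1622388  332.22822596]
0.7 76 [367.70644089 321.72898406]
0.7 88 [377.1430121  340.28150676]
```

View pics/c11.png

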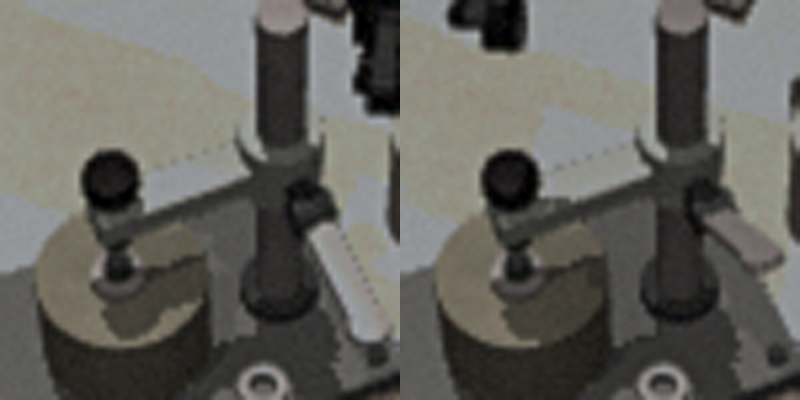

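View pics/scene11.png

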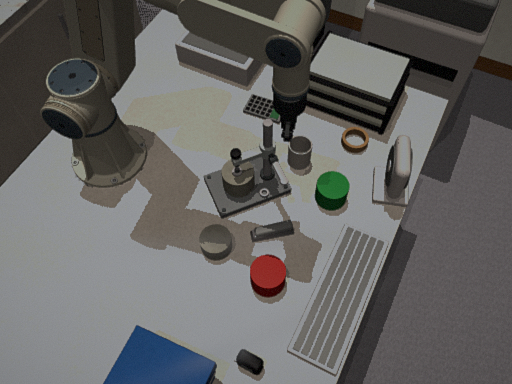

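The lever's end is now at (375,338), which matches a clamp angle of 0.7 (predicted (377,340)). The foot, carriage, core and surrounding things are unchanged, and the tool is clear.

```bash
python3 -c "
from h import *
print(r.sign_off())"
```

```text
the job is handed in; nothing more can be done
None
```

I lowered the stop onto the core, locked the clamp, lifted the tool clear and handed the job in at about 17 s. The sign-off gave no verdict.

- **Foot on the core:** With shut fingers I pushed the knob down at about 4 N. At a knob height of about 206 mm the push rose to 8–9 N. That puts the foot on the core at an estimated 5 N, well under 15 N, with the clamp still open. The foot force is worked out from the push, not measured directly.
- **Clamp:** I pressed the lever near its end at about 2–5 N until it stopped. The push rose to 9.6 N and the tip stalled at 161 mm. In the last picture the lever's end is within about 2 crop pixels (0.5 image pixel) of where a locked lever (0.7 rad) should appear.
- **Everything else:** In the pictures taken before and after locking, the carriage, foot and core look unmoved. The other things on the desk look undisturbed in the last picture.
- **Disagreement:** My image estimate put the knob's starting height at about 259 mm, but the fingers first met it at about 243–249 mm. I went by touch from there. I could not confirm after lifting off that the foot still presses on the core, except that the foot and carriage look unchanged in the picture.

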